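# Hook a reel case shut and hold it up to the packing-check camera

### The job

The reel in the orange case is ready to go out. Swing the steel hook on the front of the case shut until it rests round its catch pin (the handle is on the lid, so an unhooked case would fall open), then pick the case up by the black handle and show it to the inspection camera: its middle 22 cm straight in front of the lens and level with it, the hook side facing the lens squarely and the top tipped 25 degrees toward the lens so that the picture shows both the hook and the reel under the clear lid. Finish while still holding it there, motionless in the air; do not let the lid come open, touch the camera or its stand, or shift the other tackle on the table.

Things in the scene. Friction and masses are not known exactly. Their poses are not given: they have to be found in the camera images.
- case: Orange case holding a fly reel: tub 112 (x) x 128 (y) x 66 mm high, with an 18 mm high hinged lid (orange frame, clear top) making 84 mm; loose, about 0.5 kg in all. Origin: centre of the underside; z up. Its front, with the hook, is the -x face (x = -56 mm); the lid's hinge is along the top of the +x face. The catch pin, 7 mm thick, stands out of the front at y = 0, z = 44 mm.
- case_middle (a point): Middle of the closed case without its handle, 42 mm above the centre of its underside; axes as the case's.
- case_front (a point): Middle of the case's front face, 56 mm from case_middle along the case's -x; axes as the case's.
- case_handle (a point): Centre of the black handle bar fixed on the lid: bar 14 mm thick (case x), 18 mm high, 88 mm free length between its posts along the case's y; 122 mm above the underside, 38 mm clear under the bar. Grasp it from above across its 14 mm. Axes as the lid's, which are the case's while the lid is shut.
- hook_knob (a point): Centre of the black knob at the hook's free end, 11 mm diameter, 30 mm long along case x, outer end 37 mm out from the front face, this point 22 mm out. It moves on an arc, parallel to the face, about the pivot on the lid at case y 0, z 76 mm: for hook angle j, y = 4 cos j + 42 sin j, z = 76 + 4 sin j - 42 cos j (mm): shut at y 4, z 34; opening goes toward case +y and up.
- case_hook (a joint): Angle of the hook, rad. 0: hanging straight down, its bend under the catch pin, stopped there (shut). It grows as the hook swings open toward the case's +y; 1.6 at most. It stays where it is left; about 0.4 N at the knob moves it.
- case_lid (a joint): Angle of the lid, rad. 0: shut; grows as it opens. Nothing holds the lid but its own weight until the hook is shut; hooked, it gives about 0.02 rad when the case hangs from its handle.
- camera_stand: Inspection camera, fixed: round 110 mm base, 16 mm post 264 mm high, dark camera head with a white ring light (62 mm). Origin: centre of the base's underside. The lens looks level along the stand's -x axis at 200 mm height; its front glass is 77 mm from the post's axis.
- photo_point (a point): Point in the air 223 mm straight ahead of the lens glass, at lens height (200 mm), where case_middle belongs. Its axes are those that the case must take: -x (case front) toward the lens, the top tipped 25 degrees toward the lens, y level.
- reel_oil: Bystander: white and blue oil bottle with a red spout, standing, 31 mm diameter x 95 mm. Origin: centre of its underside.
- line_spool_blue: Bystander: blue line spool lying flat, 64 mm diameter x 23 mm. Origin: centre of its underside.
- line_spool_white: Bystander: white spool of yellow line lying flat, 64 mm diameter x 23 mm. Origin: centre of its underside.
- screwdriver: Bystander: screwdriver with a yellow handle, lying, 72 x 167 x 21 mm. Origin: centre of its underside.
- shot_tin: Bystander: round red-brown tin, 51 mm diameter x 19 mm. Origin: centre of its underside.
- plug_red: Bystander: red striped plug lure, lying, 65 x 90 x 20 mm. Origin: centre of its underside.

How it is judged:
On the way, in this order (a step that is already met when the one before it is completed fails the run):
1. The hook is swung shut round its catch pin while the case still stands on the table with its lid shut (value of joint case_hook below 0.08 rad and value of joint case_lid below 0.05 rad and height (world z) of case below 0.01 m), for 0.2 s.
2. The hooked case is lifted clear of the table (height (world z) of case above 0.05 m and value of joint case_hook below 0.12 rad and value of joint case_lid below 0.08 rad), for 0.2 s.
At the end, for the whole second after the job is handed in: Held in the fingers, motionless in the air (underside above 100 mm): the middle of the case within 30 mm of the photo point, its front toward the lens, its z and y axes within 0.17 rad (10 degrees) of the asked attitude, the hook round its pin (below 0.12 rad), the lid shut (below 0.08 rad) (distance between case_middle and photo_point below 0.03 m and angle between the z axis of case and the z axis of photo_point, either way round below 0.17 rad and angle between the y axis of case and the y axis of photo_point, either way round below 0.17 rad and x of case_front in the frame of photo_point below -0.02 m and z of case_handle in the frame of photo_point above 0.04 m and value of joint case_hook below 0.12 rad and value of joint case_lid below 0.08 rad and contact force between case and the fingers above 2 N and height (world z) of case above 0.1 m and linear speed of case below 0.03 m/s and angular speed of case below 0.2 rad/s); the arm keeps its last pose, push and grip.
It fails at once if The lid of the case comes open (over 0.15 rad) (value of joint case_lid above 0.15 rad).
It fails at once if The camera or its stand is touched by the robot or the case (over 1 N) (contact force between any of the arm, the fingers, case and camera_stand above 1 N).
It fails at once if Other tackle on the table is shifted by more than 30 mm (distance of any of reel_oil, line_spool_blue, line_spool_white, screwdriver, shot_tin, plug_red from where it was at the start of the episode above 0.03 m).
It also fails if it takes over 64 s, if anything falls off the work surface, if the arm or the gripper's body presses on something with over 40 N, if the wrist force passes 120 N, or if a joint passes its speed limit or range.

### The arm

A 7-joint arm with a two-finger parallel gripper is mounted at the origin on a cart in front of the work surface, level with it; the furniture and walls round the work are solid. World frame = base frame: x ahead of the robot, y to its left, z up, the work surface at z = 0. Lengths are in m, angles in rad, forces in N, time in s.
With the tool pointing down it reaches from about 0.4 to 0.85 m from the base axis. Payload 10.4 kg.
Tool frame: the origin (TCP) lies between the finger pads; the fingertips stand 17 mm ahead of it and the grasp point (between the pads) lies 2 mm behind it (finger_overhang is the distance from the TCP to the fingertips, in m); z points along the fingers, y is the line along which they close (so a half turn about z gives the same grasp; the last joint's range is limited). The gripper opens to 87 mm and grips with 3 to 60 N. Pads are 19 mm wide; open, the fingers measure 117 mm over their backs; the gripper's body (75 mm by 190 mm) begins 51 mm behind the grasp point.
Start: joints at [-1.289, 0.332, -0.065, 1.46, 0.022, 1.35, -0.088], TCP at [0.188, 0.596, 0.24] pointing down, gripper open.
Joint ranges: [-2.6, 2.6], [-0.5, 2.12], [-1.47, 1.34], [0.16, 2.42], [-1.27, 4.41], [0.06, 2.06], [-2.6, 2.6]. Speed limits (rad/s): [2.22, 2.22, 2.79, 2.79, 3.14, 3.14, 3.14].

### API

Orientations are given as a rotation vector (axis times angle).
In Python, from station import * gives the robot as it stands. Calls block until the motion is done:
- reach(position, orientation): joint-space move of the TCP to a pose.
- servo_line(position, ori=None, max_speed=0.15): straight line of the TCP; ori=None keeps the orientation; max_speed is the mean speed in m/s.
- goto_joints(angles): joint-space move.
- gripper_to(opening, grasp_force=None): opening from 0.0 (shut) to 1.0 (fully open); grasp_force is the grip in N (None keeps the last); returns when the fingers have stopped.
- dwell(seconds).
- inverse_kinematics(position, orientation): joint angles nearest the present ones, or None.
- read_camera(name): name is "scene" or "top" or "wrist"; returns (picture, depth): 384x512x3 uint8, red, green, blue; 384x512 float32, m along the optical axis (not along the pixel's ray), 0 where there is no reading.
- camera_model(name): a dict with "fov_y" (degrees; the focal length in pixels is half the picture's height over the tangent of half this angle, whatever the lens; pixels are square), "cx", "cy" (the principal point, pixels), "world_to_cam" (4x4, takes a point from world to camera coordinates). Camera axes: x right, y down, z forward; pixel columns grow to the right and rows downward; lengths in m; the calibration is good to about 2 mm. A picture is of the moment at which its call begins: read the wrist's pose just before it. camera_model takes no time and is no camera call; for the wrist camera it gives the pose at the moment of the call.
A pose or a line that the arm cannot do raises Unreachable and nothing moves.
- job_done(): hands the job in; it is judged then, once.
Readings, each from a call of its own:
- get_clock(): time.
- get_joints(): joint angles.
- get_dq(): joint speeds.
- get_joint_torque(): joint torques, N m.
- get_tool_pos(): TCP position.
- get_tcp_rot(): TCP orientation.
- get_contact_force(): force on the tool from outside, world axes, zero at the start.
- get_moment(): the same for the moment, N m.
- get_opening(): opening from 0.0 (shut) to 1.0 (fully open).
- get_finger_force(): force on a finger pad.
Only numpy, scipy, OpenCV 4.12 (cv2) and the standard library are available. Lean on these libraries where they do the work, as an engineer would, in place of code of your own. Each camera call takes 0.05 s, during which the arm holds its last target. There are 200 camera calls.

## Working session

There is one attempt and no reset: what is moved stays moved. The work goes in short steps, each a Python script; the robot and the scene stay as the last script left them, time stands still between calls to the robot, and variables do not carry over. Pictures are saved under pics/ and viewed, at most 10 in all, crops included, and the job is handed in when it is done.

```bash
mkdir -p pics; ls
cat > h.py <<'E'
from station import *
import numpy as np, cv2
from scipy.spatial.transform import Rotation as R
def snap(n,tag):
    M=camera_model(n); rgb,d=read_camera(n)
    cv2.imwrite(f'pics/{tag}.png',rgb[:,:,::-1]); np.savez(f'pics/{tag}.npz',rgb=rgb,d=d,T=M['world_to_cam'],f=192/np.tan(np.radians(M['fov_y'])/2),cx=M['cx'],cy=M['cy'])
def cloud(tag):
    z=np.load(f'pics/{tag}.npz'); d=z['d']; v,u=np.mgrid[:384,:512]
    P=np.stack([(u-z['cx'])/z['f']*d,(v-z['cy'])/z['f']*d,d,np.ones_like(d)],-1)
    W=P@np.linalg.inv(z['T']).T
    W[d==0]=np.nan
    return z['rgb'],W[...,:3]
E
python3 - <<'E'
from h import *
for n in('scene','top'):snap(n,n+'0')
a=cv2.imread('pics/scene0.png');b=cv2.imread('pics/top0.png')
for n in('scene0','top0'):
    z=np.load(f'pics/{n}.npz');print(np.linalg.inv(z['T']).round(3),z['f'],z['cx'],z['cy'])
E
```

```text
pics
[[ 0.585 -0.502  0.637 -0.023]
 [-0.811 -0.344  0.473 -0.544]
 [-0.019 -0.793 -0.608  0.696]
 [ 0.     0.     0.     1.   ]] 352.9237574423858 259.57713825675125 191.8210887203573
[[-0.015 -0.997  0.079  0.477]
 [-1.     0.013 -0.027 -0.124]
 [ 0.026 -0.08  -0.996  1.188]
 [ 0.     0.     0.     1.   ]] 383.56838858572934 251.689020136377 188.87081985603533
```

View pics/scene0.png

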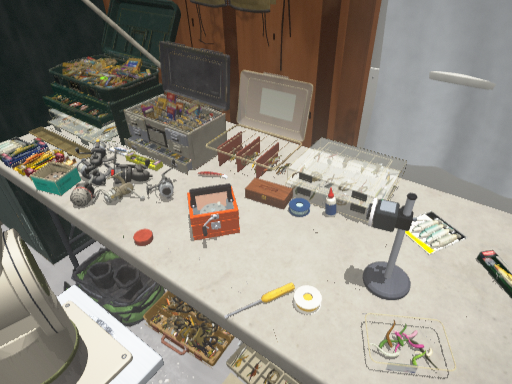

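View pics/top0.png

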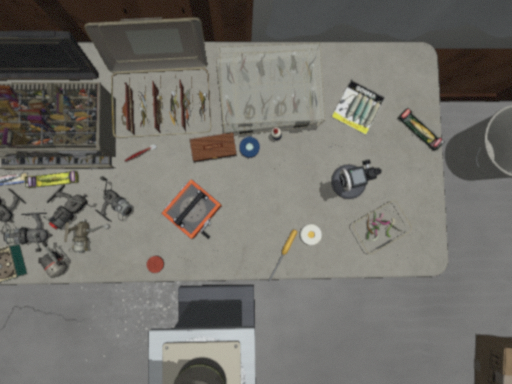

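The scene view shows the orange case at (214,212), with its hook knob near (205,240), and the camera stand at (390,270). In the top view the case is at (192,208), its knob near (207,235), and the stand at (350,180) with its head pointing left.

Run:
```python
from h import *
for n in('scene0','top0'):
    rgb,W=cloud(n); r,g,b=[rgb[...,i].astype(int) for i in range(3)]
    hsv=cv2.cvtColor(rgb,cv2.COLOR_RGB2HSV)
    box=np.zeros(r.shape,bool)
    if n=='top0': box[165:250,150:235]=1
    else: box[170:250,175:250]=1
    m=(hsv[...,0]<14)&(hsv[...,1]>150)&(r>110)&box&~np.isnan(W[...,0])
    P=W[m]; T=P[(P[:,2]>.075)&(P[:,2]<.1)]
    rect=cv2.minAreaRect((T[:,:2]*1000).astype(np.float32))
    print(n,m.sum(),len(T),'z',np.percentile(P[:,2],[5,50,95]).round(3),rect,cv2.boxPoints(rect).round(0).tolist())
    # handle: points z>.11
    H=W[box&(W[...,2]>.118)&(W[...,2]<.15)]
    if len(H):
        c=cv2.minAreaRect((H[:,:2]*1000).astype(np.float32));print('handle',len(H),H.mean(0).round(4),c, np.percentile(H[:,2],[50,95]))
    # stand
    s=np.zeros(r.shape,bool)
    if n=='top0': s[150:205,320:390]=1
    else: s[185:305,350:425]=1
    S=W[s&(W[...,2]>.15)&(W[...,2]<.3)]
    print('stand',len(S),S.min(0).round(3),S.max(0).round(3))
    Hh=S[(S[:,2]>.15)&(S[:,2]<.24)];print('head',cv2.minAreaRect((Hh[:,:2]*1000).astype(np.float32)))
    B=W[s&(W[...,2]>.004)&(W[...,2]<.05)];print('base',cv2.minEnclosingCircle((B[:,:2]*1000).astype(np.float32)),B.mean(0))
    wm=s&(hsv[...,1]<40)&(hsv[...,2]>200);print('ring',wm.sum(),np.nanmean(W[wm],0),np.nanmin(W[wm],0) if wm.any() else '',np.nanmax(W[wm],0) if wm.any() else '')
S=cv2.imread('pics/scene0.png');T=cv2.imread('pics/top0.png')
a=cv2.resize(S[170:250,170:260],None,fx=4.4,fy=4.4,interpolation=2);b=cv2.resize(T[165:250,150:235],(int(85*4.1),352),interpolation=2)
c=cv2.resize(S[185:265,350:430],(240,240));d=cv2.resize(T[150:210,320:400],(320,240))
o=np.zeros((600,760,3),np.uint8);o[:a.shape[0],:a.shape[1]]=a;o[:352,400:400+b.shape[1]]=b;o[355:595,:240]=c;o[355:595,400:720]=d
cv2.imwrite('pics/crop.png',o)
```

```text
scene0 994 287 z [0.006 0.055 0.085] ((507.9228515625, 16.991836547851562), (110.14628601074219, 129.00950622558594), 48.261634826660156) [[423.0, 19.0], [519.0, -67.0], [593.0, 15.0], [496.0, 101.0]]
handle 283 [0.5076 0.0177 0.1272] ((509.99481201171875, 19.29897689819336), (19.174684524536133, 111.31783294677734), 47.76268005371094) [0.12859417 0.13252778]
stand 1377 [ 0.546 -0.476  0.15 ] [ 0.626 -0.384  0.266]
head ((582.5023193359375, -428.2356262207031), (57.60153579711914, 89.76765441894531), 31.383846282958984)
base ((741.0064086914062, -388.287841796875), 227.33978271484375) [ 0.61983255 -0.44839101  0.01919349]
ring 4893 [ 0.70543559 -0.42440851  0.01694372] [ 0.47946309 -0.5548459  -0.00493134] [ 1.03958511 -0.26207253  0.23261843]
top0 339 315 z [0.058 0.083 0.087] ((510.431884765625, 21.550308227539062), (110.54000091552734, 125.94677734375), 48.840576171875) [[427.0, 21.0], [521.0, -62.0], [594.0, 22.0], [499.0, 105.0]]
handle 234 [0.5114 0.0222 0.1295] ((512.0703125, 23.103229522705078), (17.524375915527344, 110.6091537475586), 48.34320068359375) [0.13021922 0.13369039]
stand 731 [ 0.549 -0.471  0.186] [ 0.629 -0.38   0.266]
head ((588.66064453125, -424.749755859375), (59.62152099609375, 90.7780990600586), 20.089147567749023)
base ((609.7634887695312, -488.97216796875), 121.81450653076172) [ 0.5818859  -0.44821926  0.01342603]
ring 0 [nan nan nan]  <stdin>:24: RuntimeWarning: Mean of empty slice
```

View pics/crop.png

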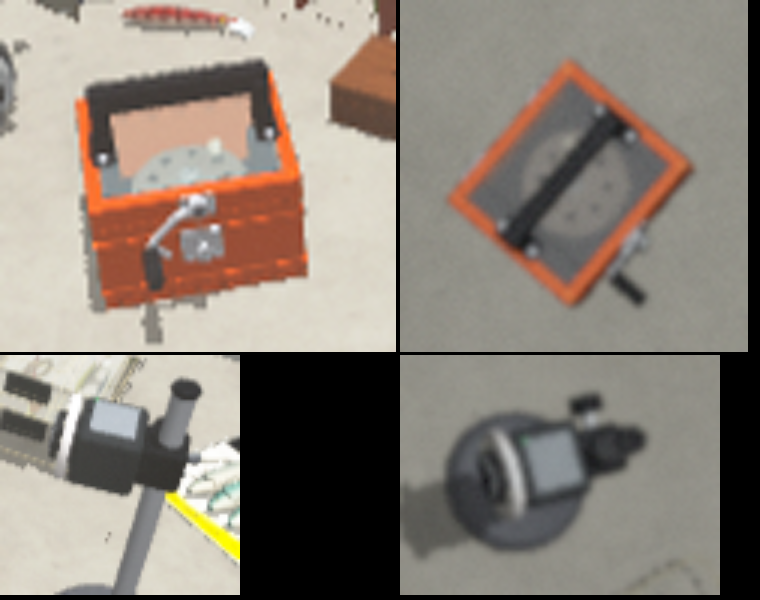

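The crops show the front (hook) side facing robot-right and near. The hook is open about 45° toward case +y, with the knob at scene pixel (205,231). The lens looks along roughly +y.

Run:
```python
from h import *
yaw=np.radians(48.4);cx=R.from_euler('z',yaw).as_matrix();c0=np.array([.5095,.0195,0])
for n in('scene0','top0'):
    rgb,W=cloud(n);hsv=cv2.cvtColor(rgb,cv2.COLOR_RGB2HSV)
    z=W[...,2]
    C=(W-c0)@cx
    m=(C[...,0]<-.066)&(C[...,0]>-.11)&(abs(C[...,1])<.07)&(z>.025)&(z<.09)
    print(n,'knob',m.sum(),np.median(C[m],0).round(4),np.percentile(C[m],[5,95],axis=0).round(4).tolist())
    near=(abs(W[...,0]-.6)<.12)&(abs(W[...,1]+.44)<.12)
    q=near&(z>.005)&(z<.03)&(hsv[...,2]<140)
    print(' base',q.sum(),cv2.minEnclosingCircle((W[q][:,:2]*1000).astype(np.float32)))
    q=near&(z>.245)&(z<.28);print(' posttop',q.sum(),W[q].mean(0).round(4),np.median(W[q],0).round(4))
    q=near&(z>.05)&(z<.15);print(' post',q.sum(),np.median(W[q],0).round(4) if q.any() else '')
    q=near&(z>.165)&(z<.245)&(hsv[...,2]>190)&(hsv[...,1]<40);P=W[q]
    if len(P): print(' ring',len(P),P.mean(0).round(4),P.min(0).round(4),P.max(0).round(4))
    q=near&(z>.21)&(z<.245); 
    P=W[q]; print(' headtop',len(P),P.mean(0).round(4))
    g=q&(hsv[...,2]>120);print(' greypanel',g.sum(),cv2.minAreaRect((W[g][:,:2]*1000).astype(np.float32)),W[g].mean(0).round(4))
```

```text
scene0 knob 43 [-0.08    0.0295  0.0515] [[-0.092, -0.0012, 0.0435], [-0.0666, 0.035, 0.0553]]
 base 1242 ((553.9713134765625, -480.36077880859375), 88.56719207763672)
 posttop 104 [ 0.5871 -0.4608  0.2579] [ 0.5859 -0.4612  0.2601]
 post 241 [ 0.5845 -0.4613  0.1038]
 ring 206 [ 0.5738 -0.4148  0.2236] [ 0.5459 -0.4406  0.2015] [ 0.5988 -0.3894  0.2326]
 headtop 736 [ 0.5757 -0.431   0.2217]
 greypanel 342 ((585.4114379882812, -423.75213623046875), (47.16827392578125, 83.32996368408203), 27.942174911499023) [ 0.5789 -0.425   0.2252]
top0 knob 31 [-0.0773  0.0315  0.0519] [[-0.0875, 0.0262, 0.0477], [-0.0666, 0.0361, 0.0547]]
 base 510 ((559.2520751953125, -489.1356506347656), 99.52619934082031)
 posttop 56 [ 0.5912 -0.4561  0.2604] [ 0.5904 -0.4556  0.262 ]
 post 0 
 ring 14 [ 0.5783 -0.3936  0.2283] [ 0.565  -0.3971  0.2257] [ 0.5906 -0.3899  0.231 ]
 headtop 563 [ 0.5837 -0.4205  0.2209]
 greypanel 220 ((580.8624267578125, -413.3232727050781), (53.46992111206055, 47.44650650024414), 11.852436065673828) [ 0.5811 -0.4123  0.2236]
```

```bash
cat >> h.py <<'E'
C0=np.array([.510,.0205,0]);YAW=np.radians(48.5)
RC=R.from_euler('z',YAW).as_matrix()
def w(p): return C0+RC@np.array(p)
ST=np.array([.590,-.4575,0]);SY=np.radians(101.4)
PP=ST+.3*np.array([np.cos(SY),np.sin(SY),0])+[0,0,.2]
RP=(R.from_euler('z',SY)*R.from_euler('y',-25,degrees=True)).as_matrix()
def tool(xcase,s): # columns: tool x,y,z; tool y along s*given axis index
    z=np.array([0,0,-1.]);e=np.eye(3)[xcase]*s
    return np.stack([np.cross(e,z),e,z],1)
def rv(M): return R.from_matrix(M).as_rotvec()
E
python3 - <<'E'
from h import *
f=lambda q:None if q is None else np.round(q,2).tolist()
for s in(1,-1):
    O=rv(RC@tool(1,s))
    print('push',s,[f(inverse_kinematics(w(p),O)) for p in([-.08,.075,.18],[-.08,.075,.043],[-.08,.02,.043])])
    G=rv(RC@tool(0,s));print('grasp',s,f(inverse_kinematics(w([0,0,.12]),G)),f(inverse_kinematics(w([0,0,.25]),G)))
    print('photo',s,f(inverse_kinematics(PP+RP@[0,0,.078],rv(RP@tool(0,s)))))
print(PP,get_contact_force(),get_clock())
E
```

```text
push 1 [[-0.78, -0.19, 0.59, 2.11, 0.11, 1.19, 2.17], [-0.71, 0.06, 0.59, 2.25, -0.05, 0.84, 2.33], [-0.65, 0.18, 0.65, 2.16, -0.14, 0.85, 2.51]]
grasp 1 [-0.68, 0.2, 0.61, 1.93, -0.13, 1.05, 0.84] [-0.71, 0.06, 0.61, 1.77, -0.04, 1.32, 0.76]
photo 1 [0.93, 0.48, -0.66, 1.34, -0.09, 1.62, 2.07]
push -1 [[-0.79, -0.19, 0.59, 2.11, 0.12, 1.19, -0.97], [-0.78, 0.06, 0.66, 2.26, -0.05, 0.83, -0.8], [-0.74, 0.19, 0.75, 2.16, -0.17, 0.85, -0.61]]
grasp -1 [-1.13, 0.36, 1.18, 1.95, -0.38, 1.08, -2.08] [-1.21, 0.09, 1.16, 1.79, -0.08, 1.32, -2.33]
photo -1 [-0.25, 0.61, 1.1, 1.41, -0.76, 1.82, -0.55]
[ 0.5307028  -0.16341865  0.2       ] [-0.16732562 -0.55001928 -0.24364822] 0.1
```

Run:
```python
from h import *
O=rv(RC@tool(1,-1))
reach(w([-.08,.078,.2]),O); gripper_to(0.0)
servo_line(w([-.08,.078,.043]),max_speed=.12)
dwell(.3);F0=np.mean([get_contact_force() for _ in range(5)],0);print('t',get_clock(),get_tool_pos().round(4) if hasattr(get_tool_pos(),'round') else get_tool_pos(),F0)
y=.078
servo_line(w([-.08,.045,.043]),max_speed=.06)
for y in np.arange(.042,.016,-.002):
    servo_line(w([-.08,y,.043]),max_speed=.04)
    f=RC.T@(np.array(get_contact_force())-F0);print(round(y,3),f.round(2),get_clock())
    if f[1]>1.6: break
snap('scene','scene1');snap('top','top1')
S=cv2.imread('pics/scene1.png')[150:270,150:290];cv2.imwrite('pics/c1.png',cv2.resize(S,None,fx=4,fy=4,interpolation=2))
```

```text
t 5.6083 [0.3987 0.0124 0.0432] [ 0.30404556 -0.55569478  0.71697085]
0.042 [-0.64  1.44 -0.32] 6.5583
0.04 [ 0.3   1.72 -1.43] 6.8083
```

View pics/c1.png

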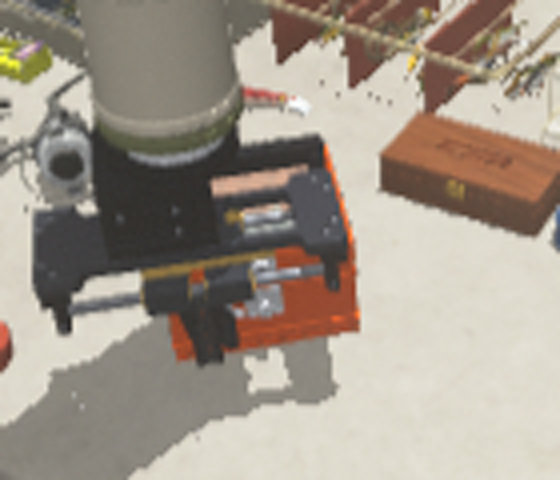

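The fingers are at the front of the case, pixel (210,330) in the crop, and have begun pushing the hook. That stop came from force noise, so I'll keep pushing with averaged forces.

Run:
```python
from h import *
def F():
    a=[]
    for _ in range(6): a.append(get_contact_force());dwell(.02)
    return RC.T@np.mean(a,0)
F0=RC.T@np.array([.304,-.556,.717])
for y in list(np.arange(.036,.0279,-.004))+list(np.arange(.026,.013,-.0015)):
    servo_line(w([-.08,y,.043]),max_speed=.04)
    f=F()-F0;print(round(y,4),f.round(2),round(get_clock(),2),(RC.T@(np.array(get_tool_pos())-C0)).round(4))
    if f[1]>2.2: break
snap('scene','scene2')
S=cv2.imread('pics/scene2.png')[170:260,170:260];cv2.imwrite('pics/c2.png',cv2.resize(S,None,fx=6,fy=6,interpolation=2))
```

```text
0.036 [ 0.23  0.59 -0.7 ] 7.26 [-0.0801  0.0359  0.043 ]
0.032 [ 0.28  0.35 -0.76] 7.61 [-0.08    0.0319  0.043 ]
0.028 [ 0.19  0.78 -0.87] 7.96 [-0.08    0.0279  0.043 ]
0.026 [ 0.15  0.36 -0.7 ] 8.31 [-0.08   0.026  0.043]
0.0245 [ 0.33  0.56 -0.67] 8.66 [-0.08    0.0244  0.043 ]
0.023 [ 0.33  0.75 -0.7 ] 9.01 [-0.08   0.023  0.043]
0.0215 [ 0.43  0.48 -0.55] 9.36 [-0.08    0.0215  0.043 ]
0.02 [ 0.4   0.5  -0.56] 9.71 [-0.08    0.0199  0.043 ]
0.0185 [ 0.19  0.49 -0.8 ] 10.06 [-0.08    0.0185  0.043 ]
0.017 [-0.45  1.07 -0.85] 10.41 [-0.08   0.017  0.043]
0.0155 [-0.12  1.56 -0.86] 10.76 [-0.08    0.0155  0.043 ]
0.014 [-0.11  1.67 -1.53] 11.11 [-0.08    0.0139  0.043 ]
```

View pics/c2.png

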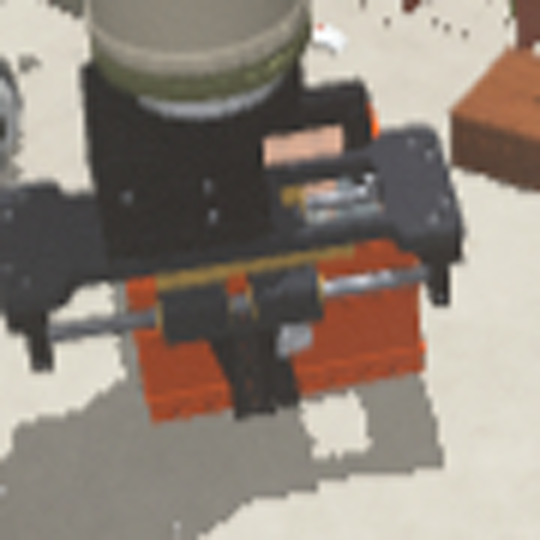

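The fingers sit just left of the catch plate at (295,340). The force has risen to about 1.6 N, which suggests the hook is at its stop. I'll back off and check.

Run:
```python
from h import *
servo_line(w([-.08,.05,.043]),max_speed=.1)
servo_line(w([-.095,.06,.26]),max_speed=.25)
gripper_to(1.0)
reach([.36,.22,.33],rv(RC@tool(0,1)))
snap('scene','scene3');snap('top','top3');print(get_clock())
for n in('scene3','top3'):
    rgb,W=cloud(n);hsv=cv2.cvtColor(rgb,cv2.COLOR_RGB2HSV)
    near=(np.hypot(W[...,0]-.51,W[...,1]-.02)<.1)
    T=W[near&(hsv[...,0]<14)&(hsv[...,1]>150)&(W[...,2]>.075)&(W[...,2]<.1)]
    print(n,len(T),cv2.minAreaRect((T[:,:2]*1000).astype(np.float32)))
    H=W[near&(W[...,2]>.118)&(W[...,2]<.15)];print(len(H),H.mean(0),cv2.minAreaRect((H[:,:2]*1000).astype(np.float32)))
    C=(W-C0)@RC;z=W[...,2]
    m=(C[...,0]<-.066)&(C[...,0]>-.11)&(abs(C[...,1])<.07)&(z>.018)&(z<.09)
    print(n,'knob',m.sum(),np.median(C[m],0).round(4))
S=cv2.imread('pics/scene3.png')[170:260,170:260];cv2.imwrite('pics/c3.png',cv2.resize(S,None,fx=6,fy=6,interpolation=2))
```

```text
15.2917
scene3 285 ((508.8861389160156, 16.209335327148438), (108.78616333007812, 129.1534423828125), 50.1715202331543)
277 [0.50857093 0.01729508 0.12727716] ((511.3292236328125, 19.00265121459961), (17.93950080871582, 111.21035766601562), 50.2359504699707)
scene3 knob 47 [-0.0793 -0.0014  0.0394]
top3 316 ((511.3553466796875, 20.937591552734375), (110.99826049804688, 125.53165435791016), 50.650020599365234)
228 [0.5125336  0.02128537 0.12939874] ((513.1806640625, 21.991249084472656), (17.573068618774414, 111.30464172363281), 50.48855972290039)
top3 knob 30 [-0.0776 -0.0004  0.0383]
```

View pics/c3.png

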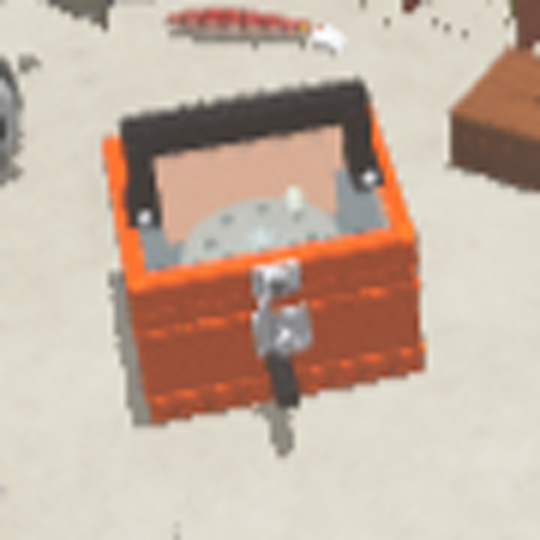

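The hook now hangs straight down on its pin, with the knob at (285,380). The case yawed about 2° with the push, which confirms the hook is at its stop. Next I'll grasp the handle and lift.

```bash
sed -i 's/^C0=.*/C0=np.array([.5112,.0203,0]);YAW=np.radians(50.4)/' h.py
python3 - <<'E'
from h import *
G=rv(RC@tool(0,1))
reach(w([0,0,.22]),G)
servo_line(w([0,0,.12]),max_speed=.1)
gripper_to(0.0,grasp_force=45)
print('open',get_opening(),get_finger_force(),get_clock())
F0=np.array(get_contact_force())
servo_line(w([0,0,.15]),max_speed=.06)
servo_line(w([0,0,.26]),max_speed=.1)
dwell(.4);print('dF',np.array(get_contact_force())-F0,get_opening(),get_finger_force(),get_clock())
print('ik',inverse_kinematics(PP+RP@[0,0,.078],rv(RP@tool(0,1))),get_joints())
E
```

```text
open 0.15326588657240078 44.9959803186357 18.675
dF [-1.18863109 -1.19537146 -4.35177211] 0.15754660597657347 44.996346943080425 20.975
ik [-0.23652176  0.59790207  1.06989228  1.41094281 -0.74905403  1.80846745
  2.58478437] [-1.12328842  0.07046217  1.05736516  1.76790136 -0.06289562  1.33962544
  0.82705269]
```

Run:
```python
from h import *
goto_joints([-0.71,0.06,0.61,1.77,-0.04,1.32,0.78])
print(get_tool_pos(),get_clock())
ik=lambda:np.round(inverse_kinematics(PP+RP@[0,0,.078],rv(RP@tool(0,1))),2)
print(ik())
q=np.array(get_joints());t=q.copy();t[0]=-.1;t[2]=.0;t[4]=0
goto_joints(t);print(get_tool_pos(),get_clock());print(ik())
```

```text
[0.51075788 0.02192154 0.2515037 ] 21.5917
[-0.15  0.52  0.9   1.41 -0.66  1.76  2.52]
[0.49992279 0.00431474 0.2454091 ] 22.425
[ 0.26  0.41  0.28  1.38 -0.43  1.67  2.33]
```

Run:
```python
from h import *
O=rv(RP@tool(0,1));tgt=PP+RP@[0,0,.078]
reach(tgt+[0,.09,.04],O);print(get_joints(),get_clock())
servo_line(tgt,max_speed=.06);dwell(.8)
print(get_tool_pos()-tgt,np.round(get_dq(),4),get_opening(),get_clock())
snap('scene','scene4');snap('top','top4')
a=cv2.imread('pics/scene4.png');b=cv2.imread('pics/top4.png')
o=np.zeros((560,790,3),np.uint8);o[:,:400]=cv2.resize(a[60:340,220:420],(400,560));o[:450,400:]=cv2.resize(b[110:260,220:350],(390,450))
cv2.imwrite('pics/c4.png',o)
rgb,W=cloud('scene4');hsv=cv2.cvtColor(rgb,cv2.COLOR_RGB2HSV)
C=(W-PP)@RP
m=(hsv[...,0]<14)&(hsv[...,1]>150)&(np.linalg.norm(C,axis=-1)<.15)
print(m.sum(),np.percentile(C[m],[1,5,50,95,99],axis=0).round(3).tolist())
```

```text
[ 0.1567067   0.29269361  0.2220974   1.43891134 -0.42661214  1.66105967
  2.16152388] 23.675
[-2.21730762e-05 -1.91479898e-05 -2.89305191e-05] [-0.0018  0.0003  0.0016  0.0009  0.0014 -0.0002  0.0022] 0.1572140449475046 26.2667
1659 [[-0.056, -0.061, -0.039], [-0.054, -0.043, -0.034], [-0.002, 0.063, 0.016], [0.051, 0.065, 0.043], [0.054, 0.066, 0.044]]
```

View pics/c4.png

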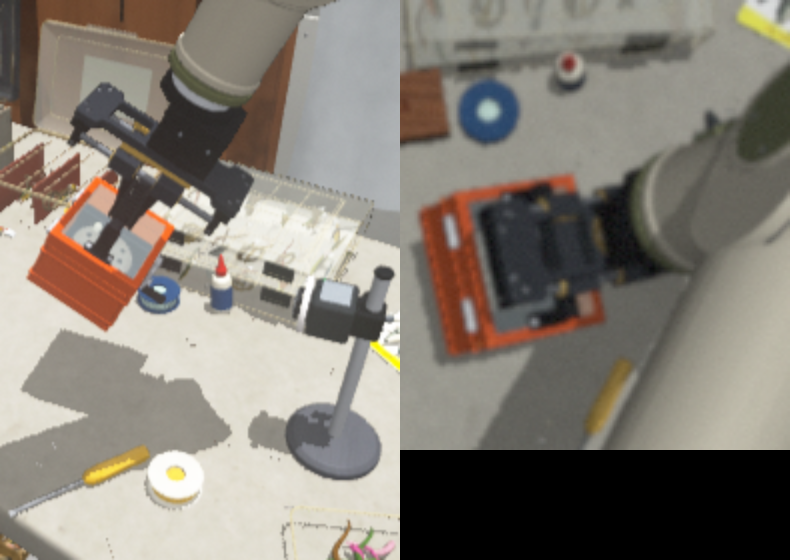

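The case hangs tipped toward the lens, with its front and hook knob at (165,293) facing the camera head at (325,305). Its measured extents match the target frame to within about 3 mm and nothing else has moved, so I'm handing in.

```bash
python3 -c "
from h import *
print(job_done())"
```

```text
the job is handed in; nothing more can be done
None
```

The hook is shut round its pin, and I handed the job in with the arm holding the case still at the photo point. The case measured within about 3 mm of the target frame, which rests on my image estimate of the camera stand; the hand-in call gave no verdict.

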